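# Lay out bracket parts for the welder

## Task

Lay out the parts for the welder: set the solid block between the two lugs of the bracket, its length running from lug to lug, with the short tube standing centred on top of the block; set the solid round slug in the middle of the round flange, and stand the tall tube in the middle of the square plate. Lay the channel, open side up, on the bench just behind the square plate (the side away from the robot), parallel to the plate's far edge, centred on it and with a gap of about 20 mm. Leave the angle offcut where it is, and let go of everything.

Things in the scene. Friction and masses are not known exactly. Their poses are not given: they have to be found in the camera images.
- bracket: fixed steel bracket on the bench: base 70 (x) by 88 (y) mm, 6 mm thick, with two upright lugs 50 long, 5 thick, rising to 42 mm above the bench, one at each y end; the clear gap between the lugs is 76 mm along y. Origin: underside centre, on the bench. Yaw at most 0.2 rad, +x away from the robot, +y to the robot's left; the lugs stand at +y and -y.
- plate: fixed square steel plate 90 by 90 mm, 8 mm thick, lying on the bench, small dark bolt holes (look only) near its corners. Origin: underside centre. Yaw at most 0.2 rad; its +x points away from the robot (the 'behind' side; far edge at x = +45 mm).
- flange: fixed round steel flange, 96 mm diameter, 10 mm thick, lying on the bench, six small dark bolt holes (look only) round its edge. Origin: underside centre.
- block_mid (a point): solid aluminium bar block, loose, 60 long (its x) by 40 wide (y) by 40 mm high; point at its centre, 20 mm above its underside; about 0.26 kg.
- short_tube_mid (a point): short aluminium tube offcut, loose, standing upright, 45 mm outside diameter, 5 mm wall, 35 mm tall, open through; point on its axis half-way up (17.5 mm above its underside), z along its axis; about 0.05 kg.
- tall_tube_mid (a point): tall aluminium tube offcut, loose, standing upright, 45 mm outside diameter, 5 mm wall, 60 mm tall, open through; point on its axis half-way up (30 mm above its underside), z along its axis; about 0.085 kg.
- slug_mid (a point): solid round steel slug (bar end, no hole), loose, standing upright, 50 mm diameter, 30 mm tall; point at its centre, 15 mm above its underside, z along its axis; about 0.45 kg.
- channel_mid (a point): aluminium U-channel offcut, loose, lying open side up: 90 long (its x) by 40 wide (y) by 40 mm high, walls 4 mm, flanges at +y and -y; point in the middle of its length, width and height (20 mm above its underside; in the hollow); about 0.11 kg.
- angle: bystander: loose steel angle (L) offcut 60 long (its x) by 40 wide by 36 mm high, 4 mm thick, upright leg at its +y side; origin underside centre. It lies among the parts; leave it.
Things that resemble listed ones, but are neither listed nor needed, are in the scene too. What is shaped like the part that bears slug_mid but pink is not meant.

How it is judged:
At the end, for the whole second after the job is handed in: Block on bracket base within 14 mm of centre, lug to lug (0.25 rad); short tube upright on block within 12 mm; slug on flange, tall tube on plate, upright, within 14 mm of centre; channel open side up on bench, gap 5 to 35 mm, 15 mm sideways, parallel (0.2 rad); all released, at rest (horizontal distance between block_mid and bracket below 0.014 m and z of block_mid in the frame of bracket between 0.022 and 0.03 m and angle between the x axis of block_mid and the y axis of bracket, either way round below 0.25 rad and horizontal distance between short_tube_mid and block_mid below 0.012 m and z of short_tube_mid in the frame of bracket between 0.0585 and 0.0685 m and angle between each of short_tube_mid, slug_mid, tall_tube_mid, channel_mid's own z axis and vertical below 0.12 rad and horizontal distance between slug_mid and flange below 0.014 m and z of slug_mid in the frame of flange between 0.021 and 0.029 m and horizontal distance between tall_tube_mid and plate below 0.014 m and z of tall_tube_mid in the frame of plate between 0.034 and 0.042 m and x of channel_mid in the frame of plate between 0.07 and 0.1 m and y of channel_mid in the frame of plate between -0.015 and 0.015 m and height (world z) of channel_mid between 0.016 and 0.024 m and angle between the x axis of channel_mid and the y axis of plate, either way round below 0.2 rad and linear speed of each of block, short_tube, tall_tube, channel, slug below 0.02 m/s); the robot touches nothing.
It fails at once if the angle offcut was moved by more than 20 mm (distance of angle from where it was at the start of the episode above 0.02 m).
It also fails if it takes over 141 s, if anything falls off the work surface, if the arm or the gripper's body presses on something with over 40 N, if the wrist force passes 120 N, or if a joint passes its speed limit or range.

## Robot

A 6-joint arm with a two-finger parallel gripper is mounted at the origin on the work surface. World frame = base frame: x ahead of the robot, y to its left, z up, the work surface at z = 0. Lengths are in m, angles in rad, forces in N, time in s.
With the tool pointing down it reaches from about 0.35 to 0.85 m from the base axis. Payload 8.1 kg.
Tool frame: the origin (TCP) lies midway between the tips of the shut fingers; the grasp point (between the pads) lies 19 mm behind it (pinch_z is the x of the grasp point in the tool frame, in m); x points along the fingers, y is the direction in which the jaws open and shut, and the axes are right-handed (so a half turn about x gives the same grasp; the last joint's range is limited). The gripper opens to 85 mm and grips with 20 to 120 N. Pads are 22 mm wide; open, the fingers measure 114 mm over their backs; the gripper's body (76 mm by 85 mm) begins 54 mm behind the grasp point. The pads swing forward as they close: fully open they stand 13 mm farther back than shut.
Start: joints at [-1.218, 0.13, 1.488, -0, 1.523, -0.085], TCP at [0.254, -0.543, 0.207] pointing down, gripper open.
Joint ranges: [-2.96, 2.96], [-0.89, 2.26], [0.02, 2.5], [-1.34, 4.48], [0, 2.73], [-2.66, 2.66]. Speed limits (rad/s): [2.39, 2.39, 2.79, 3.14, 3.14, 3.14].

## Interface

Orientations are given as [roll, pitch, yaw] about the fixed x, y, z axes, in that order (R = Rz(yaw) Ry(pitch) Rx(roll)).
In Python, from station import observe, camera, close_job, pinch_z gives the robot as it stands. The module is installed in compiled form; this text tells all that it offers.
- The arm moves only by the tool step_arm, never from a script. Its argument "series" is a list of rows, each a list of 3 entries, a list of its own where there are three numbers: the closure, from -1 (fully open) to 1 (shut), then the shift along the world's x, y, z in m, then the turn about the world's z in rad. A call has 1 to 12 rows; each row shifts and turns the commanded pose from where the row before left it; what a row does not reach is not made up. A row lasts 1/8 s, in which the tool goes at most 62.5 mm and 10.7 degrees, less where a joint would pass 70% of its speed; a pose out of reach is approached as far as the arm can. A call is refused whole if a number of a shift passes 0.0625 or a number of a turn 0.188, either way. A call with a gripper value outside its range is refused whole. The fingers move at their own pace and stop on an object; the grip force is fixed at half the most. Time passes only in rows, so rows that do not move let the fingers close. It gives the time, the measured TCP pose, the force and the opening at its end, in the units of the state.
- observe(): the state, without advancing time (a new reading comes with each control period).
- camera(name): name is "side" or "top" or "wrist"; returns a dict with "color" (384x512x3 uint8, red, green, blue), "fov_y" (degrees; the focal length in pixels is half the picture's height over the tangent of half this angle, whatever the lens; pixels are square), "cx", "cy" (the principal point, pixels), "pose" (4x4, takes a point from camera to world coordinates). Camera axes: x right, y up, looking along -z (the intrinsics and any distortion apply to the point x, -y, -z); pixel columns grow to the right and rows downward; lengths in m; the calibration is good to about 2 mm. A picture is of the moment at which its call begins. There is no depth.
- close_job(): hands the job in, once; it reports no verdict.
The state is a dict: "time": time; "joint_pos": joint angles; "dq": joint speeds; "tau": joint torques, N m; "position": TCP position; "ee_rot": TCP orientation; "force": force on the tool from outside, world axes, zero at the start; "wrist_torque": the same for the moment, N m; "opening": finger opening in m.
Only numpy, scipy, OpenCV 4.12 (cv2) and the standard library are available. Lean on these libraries where they do the work, as an engineer would, in place of code of your own. Each camera call takes 0.05 s, during which the arm holds its last target. There are 200 camera calls.

## Working session

There is one attempt and no reset: what is moved stays moved. The work goes in short steps, Python scripts to look and compute and a tool call to move; the robot and the scene stay as the last step left them, time stands still between calls to the robot, and variables do not carry over. Pictures are saved under pics/ and viewed, about 12 in all and at most 16, crops included, and the job is handed in when it is done.

Besides the shell and the picture viewer there is one more tool, called after ">>>" in YAML: its name, and indented under it one key for each argument. step_arm: Moves the arm, as the interface text tells. Its arguments: {"type":"object","properties":{"series":{"type":"array","items":{"type":"array"}}},"required":["series"]}

```bash
mkdir -p pics; cat > h.py <<'E'
import numpy as np, cv2
from station import observe, camera, close_job, pinch_z
def snap(name, fn):
    c=camera(name); cv2.imwrite('pics/'+fn, cv2.cvtColor(c['color'],cv2.COLOR_RGB2BGR)); np.save('pics/'+fn+'.npy', c, allow_pickle=True); return c
def load(fn): return np.load('pics/'+fn+'.npy',allow_pickle=True).item()
def ray(c,u,v,z):
    f=c['color'].shape[0]/2/np.tan(np.radians(c['fov_y']/2)); P=np.array(c['pose'])
    d=P[:3,:3]@np.array([(u-c['cx'])/f,-(v-c['cy'])/f,-1]); o=P[:3,3]
    return (o+d*(z-o[2])/d[2])
def proj(c,p):
    f=c['color'].shape[0]/2/np.tan(np.radians(c['fov_y']/2)); P=np.array(c['pose'])
    q=P[:3,:3].T@(np.array(p)-P[:3,3]); return c['cx']+f*q[0]/-q[2], c['cy']-f*q[1]/-q[2]
E
python3 - <<'E'
from h import *
for n in ['top','side','wrist']:
    c=snap(n,n+'0.png'); print(n,[k for k in c],c['fov_y'],c['cx'],c['cy'],np.round(c['pose'],3).tolist())
    im=cv2.imread('pics/'+n+'0.png'); 
    if n!='wrist': cv2.imwrite('pics/'+n+'0b.png',cv2.resize(im,(800,600),interpolation=cv2.INTER_CUBIC))
print(observe(),pinch_z)
E
```

```text
top ['color', 'fov_y', 'cx', 'cy', 'pose'] 42.84838594461529 253.82351860708798 187.6280532378457 [[0.006, 0.996, -0.093, 0.419], [-1.0, 0.006, 0.007, 0.016], [0.007, 0.093, 0.996, 1.301], [0.0, 0.0, 0.0, 1.0]]
side ['color', 'fov_y', 'cx', 'cy', 'pose'] 44.6452523910597 261.5944471118039 193.97463088005372 [[-0.745, 0.383, -0.546, -0.253], [-0.666, -0.454, 0.591, 0.83], [-0.022, 0.805, 0.593, 0.895], [0.0, 0.0, 0.0, 1.0]]
wrist ['color', 'fov_y', 'cx', 'cy', 'pose'] 71.9146814799102 258.945049073709 188.84716909705577 [[0.424, 0.869, 0.256, 0.32], [-0.906, 0.407, 0.119, -0.513], [-0.001, -0.282, 0.959, 0.373], [0.0, 0.0, 0.0, 1.0]]
{'time': 0.15, 'joint_pos': array([-1.21841384e+00,  1.31016856e-01,  1.48905567e+00,  2.82536890e-05,
        1.52298934e+00, -8.54263090e-02]), 'dq': array([-0.0009352 , -0.00096974, -0.00234959, -0.00067427,  0.00118813,
        0.00076794]), 'tau': array([ 1.87129604e-04, -5.70062327e+01, -5.01160419e+01, -2.64915316e-04,
        9.66950931e-03,  1.62784124e-05]), 'position': array([ 0.25422805, -0.54296324,  0.20635343]), 'ee_rot': array([-1.67542745,  1.56932684,  1.90397262]), 'force': array([ 0.20678331, -0.14852057, -0.59603955]), 'wrist_torque': array([ 0.02903475,  0.00920712, -0.04808682]), 'opening': 0.08575331673257672} -0.0187
```

View pics/top0b.png

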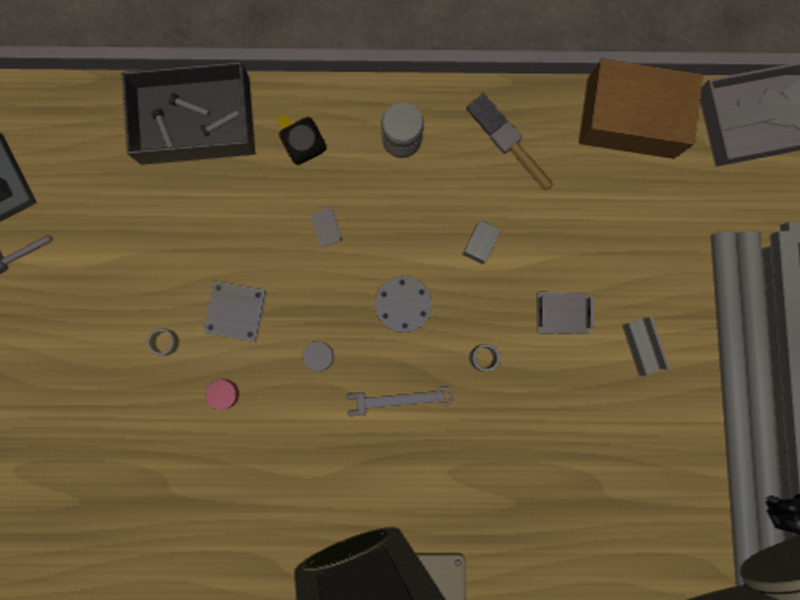

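View pics/side0b.png

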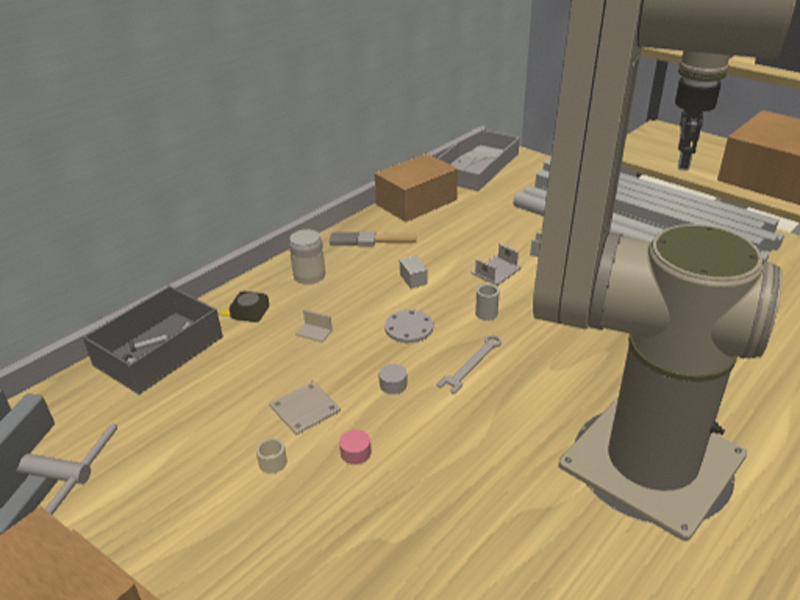

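Top view (800×600 px) shows:
- **Fixed parts:** plate (235,311), flange (404,304), bracket (565,312).
- **Loose parts:** block (482,242), short tube (162,342), tall tube (485,357), slug (318,356), channel (645,347).
- **Leave alone:** angle (326,226), pink decoy (221,394).

The side view confirms which tube is short and which is tall.

```bash
cat >> h.py <<'E'
def blobs(c,sat=60,amin=60,amax=60000):
    hsv=cv2.cvtColor(c['color'],cv2.COLOR_RGB2HSV)
    m=((hsv[...,1]<sat)).astype(np.uint8)*255
    m=cv2.morphologyEx(m,cv2.MORPH_CLOSE,np.ones((3,3)))
    cs,_=cv2.findContours(m,cv2.RETR_EXTERNAL,cv2.CHAIN_APPROX_NONE)
    return m,[k for k in cs if amin<cv2.contourArea(k)<amax]
E
python3 - <<'E'
from h import *
c=load('top0.png'); s=1.5625
hsv=cv2.cvtColor(c['color'],cv2.COLOR_RGB2HSV)
for u,v in [(235,311),(565,320),(500,500),(300,450),(645,347),(482,242)]: print(hsv[int(v/s),int(u/s)])
m,cs=blobs(c,75)
H=dict(plate=(235,311,.008),flange=(404,304,.01),bracket=(565,312,.006),block=(482,242,.04),angle=(326,226,.004),short=(162,342,.035),tall=(485,357,.06),slug=(318,356,.03),pink=(221,394,.03),channel=(645,347,.04))
for k,(u,v,z) in H.items():
    print(k,np.round(ray(c,u/s,v/s,z),3))
    for q in cs:
        if cv2.pointPolygonTest(q,(u/s,v/s),True)>-6:
            w=np.array([ray(c,a,b,z)[:2] for a,b in q[:,0]],np.float32)
            r=cv2.minAreaRect(w); print('   ',np.round(r[0],4),np.round(r[1],3),round(r[2],1))
E
```

```text
[150   5  95]
[ 8 21 97]
[ 20 126 119]
[ 20 125 108]
[ 19  19 106]
[ 27  21 107]
plate [0.508 0.28  0.008]
    [0.5091 0.2823] [0.09  0.089] 80.0
flange [ 0.522 -0.006  0.01 ]
    [ 0.522  -0.0028] [0.093 0.093] 0.4
bracket [ 0.51  -0.279  0.006]
    [ 0.5097 -0.2792] [0.093 0.069] 89.3
block [ 0.624 -0.135  0.04 ]
    [ 0.6248 -0.1336] [0.04  0.065] 65.4
angle [0.656 0.129 0.004]
    [0.6568 0.13  ] [0.064 0.04 ] 19.1
short [0.454 0.394 0.035]
    [0.4566 0.3969] [0.041 0.044] 0.3
tall [ 0.433 -0.136  0.06 ]
    [ 0.4325 -0.1353] [0.046 0.043] 89.8
slug [0.433 0.137 0.03 ]
    [0.4338 0.1381] [0.044 0.047] 0.3
pink [0.37  0.295 0.03 ]
channel [ 0.451 -0.403  0.04 ]
    [ 0.4522 -0.4036] [0.091 0.05 ] 17.4
```

```bash
python3 - <<'E'
from h import *
from scipy.spatial.transform import Rotation as T
o=observe(); R=T.from_euler('xyz',o['ee_rot']).as_matrix(); print(np.round(R,3)); y=R[:,1]; print(np.degrees(np.arctan2(y[1],y[0])))
E
```

```text
[[-0.     0.424 -0.906]
 [ 0.001 -0.906 -0.424]
 [-1.    -0.001 -0.   ]]
-64.91547607134325
```

>>> step_arm:
  series:
    - [-1, [0.03, 0.05, 0.02], 0.15]
    - [-1, [0.03, 0.05, 0.02], 0.15]
    - [-1, [0.03, 0.05, 0.02], 0.15]
    - [-1, [0.03, 0.05, 0.01], 0.15]
    - [-1, [0.03, 0.04, 0], 0.15]
    - [-1, [0, 0, 0], 0]
    - [-1, [0, 0, 0], 0]

```text
time: 1.02
position: [0.4041, -0.3035, 0.2769]
ee_rot: [-1.186, 1.57, -3.141]
force: [-0.5, -0.1, -0.5]
opening: 0.0855
```

```bash
python3 - <<'E'
from h import *
c=snap('wrist','w1.png')
im=cv2.imread('pics/w1.png'); cv2.imwrite('pics/w1b.png',cv2.resize(im,(800,600)))
for k,p in dict(bracket=(.51,-.279,.006),channel=(.452,-.404,.04),tall=(.433,-.135,.06),block=(.625,-.134,.04)).items(): print(k,np.round(np.array(proj(c,p))*1.5625))
E
```

```text
bracket [491. 183.]
channel [483. 321.]
tall [360.  53.]
block [576. -40.]
```

View pics/w1b.png

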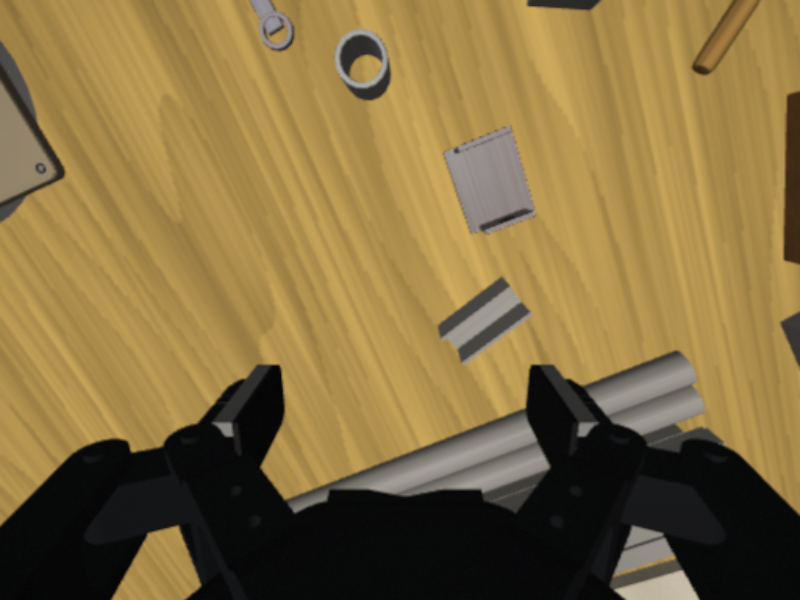

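Wrist view (800×600) shows bracket (490,180), channel (484,318) open side up, and tall tube (362,62). All lie within a few pixels of where the top camera predicted.

```bash
cat >> h.py <<'E'
def rect(c,k,zs,sat=60,tol=30):
    m,cs=blobs(c,sat); 
    for z,p in zs:
        u=proj(c,(p[0],p[1],z))
        q=max(cs,key=lambda q:cv2.pointPolygonTest(q,u,True))
        w=np.array([ray(c,a,b,z)[:2] for a,b in q[:,0].astype(float)],np.float32)
        r=cv2.minAreaRect(w); e=cv2.fitEllipse(w)
        bx=cv2.boxPoints(r); d=bx[1]-bx[0]; d2=bx[2]-bx[1]
        L=d if np.hypot(*d)>np.hypot(*d2) else d2
        print(k,z,'rect',np.round(r[0],4),np.round(r[1],3),'long axis deg',round(float(np.degrees(np.arctan2(L[1],L[0]))%180),1),'ell',np.round(e[0],4),np.round(e[1],3))
E
python3 - <<'E'
from h import *
c=load('w1.png')
hsv=cv2.cvtColor(c['color'],cv2.COLOR_RGB2HSV)
print(hsv[50,200],hsv[120,320],hsv[203,309])
rect(c,'bracket',[(.006,(.51,-.279)),(.042,(.51,-.279))])
rect(c,'channel',[(.0,(.452,-.404)),(.04,(.452,-.404))])
rect(c,'tall',[(.06,(.41,-.135))])
m,cs=blobs(c,60)
for z,n,p in [(.04,'chan',(.452,-.404)),(.006,'br',(.51,-.279))]:
    u=proj(c,(p[0],p[1],z)); q=max(cs,key=lambda q:cv2.pointPolygonTest(q,u,True))
    a=cv2.approxPolyDP(q,3,True)[:,0]; print(n)
    for x in a: print(x*1.5625, np.round(ray(c,*map(float,x),z),4), np.round(ray(c,*map(float,x),.0),4))
E
```

```text
[ 21 142 178] [  3  16 141] [ 19  18 156]
bracket 0.006 rect [ 0.5084 -0.2793] [0.093 0.069] long axis deg 88.8 ell [ 0.5088 -0.2781] [0.078 0.109]
bracket 0.042 rect [ 0.502  -0.2758] [0.085 0.063] long axis deg 88.8 ell [ 0.5024 -0.2747] [0.071 0.1  ]
channel 0.0 rect [ 0.4523 -0.4204] [0.096 0.057] long axis deg 17.7 ell [ 0.4538 -0.4202] [0.064 0.113]
channel 0.04 rect [ 0.4504 -0.4039] [0.088 0.052] long axis deg 17.7 ell [ 0.4518 -0.4037] [0.058 0.102]
tall 0.06 rect [ 0.4328 -0.1436] [0.043 0.052] long axis deg 106.2 ell [ 0.4316 -0.1432] [0.042 0.052]
chan
[501.5625 278.125 ] [ 0.4839 -0.3674  0.04  ] [ 0.4891 -0.3803  0.    ]
[439.0625 325.    ] [ 0.4079 -0.3908  0.04  ] [ 0.4056 -0.4061  0.    ]
[440.625 337.5  ] [ 0.4045 -0.4045  0.04  ] [ 0.4019 -0.4211  0.    ]
[453.125  342.1875] [ 0.4149 -0.4144  0.04  ] [ 0.4132 -0.432   0.    ]
[462.5 362.5] [ 0.4161 -0.4401  0.04  ] [ 0.4146 -0.4603  0.    ]
[529.6875 314.0625] [ 0.4988 -0.4146  0.04  ] [ 0.5055 -0.4322  0.    ]
br
[509.375  126.5625] [ 0.5435 -0.2349  0.006 ] [ 0.5451 -0.2349  0.    ]
[443.75   151.5625] [ 0.4755 -0.2325  0.006 ] [ 0.4761 -0.2325  0.    ]
[470.3125 231.25  ] [ 0.4737 -0.3175  0.006 ] [ 0.4743 -0.3186  0.    ]
[490.625 231.25 ] [ 0.4935 -0.3255  0.006 ] [ 0.4944 -0.3268  0.    ]
[532.8125 214.0625] [ 0.54   -0.3251  0.006 ] [ 0.5415 -0.3263  0.    ]
```

Channel centre is about (0.453, -0.409), yaw 17.4°. Going to grasp it across its width.

>>> step_arm:
  series:
    - [-1, [0.01, -0.021, -0.03], -0.177]
    - [-1, [0.01, -0.021, -0.03], -0.177]
    - [-1, [0.01, -0.021, -0.03], -0.177]
    - [-1, [0.01, -0.021, -0.03], -0.177]
    - [-1, [0.009, -0.022, -0.03], -0.177]
    - [-1, [0, 0, 0], 0]
    - [-1, [0, 0, -0.04], 0]
    - [-1, [0, 0, -0.04], 0]
    - [-1, [0, 0, -0.02], 0]
    - [-1, [0, 0, -0.017], 0]
    - [-1, [0, 0, 0], 0]

```text
time: 2.45
position: [0.4529, -0.4092, 0.0097]
ee_rot: [-1.129, 1.57, 2.315]
force: [0.6, 0.6, 0.0]
opening: 0.0849
```

>>> step_arm:
  series:
    - [0.3, [0, 0, 0], 0]
    - [0.6, [0, 0, 0], 0]
    - [1, [0, 0, 0], 0]
    - [1, [0, 0, 0], 0]
    - [1, [0, 0, 0], 0]
    - [1, [0, 0, 0], 0]

```text
time: 3.2
position: [0.4541, -0.41, 0.0119]
ee_rot: [2.038, 1.569, -0.801]
force: [-2.4, 1.5, 7.3]
opening: 0.0368
```

>>> step_arm:
  series:
    - [1, [0, 0, 0.03], 0]
    - [1, [0, 0, 0.06], 0]
    - [1, [0, 0, 0.06], 0]
    - [1, [0, 0.057, 0.06], 0.137]
    - [1, [0.006, 0.058, 0.03], 0.137]
    - [1, [0.006, 0.058, 0], 0.137]
    - [1, [0.006, 0.058, 0], 0.137]
    - [1, [0.006, 0.058, 0], 0.137]
    - [1, [0.006, 0.058, 0], 0.136]
    - [1, [0.006, 0.058, 0], 0.136]
    - [1, [0.01, 0.055, 0], 0.136]
    - [1, [0, 0, 0], 0]

```text
time: 4.7
position: [0.4992, 0.0378, 0.2345]
ee_rot: [2.762, 1.57, 1.024]
force: [-0.2, -0.4, -1.0]
opening: 0.0369
```

```bash
python3 - <<'E'
from h import *
c=snap('wrist','w2.png'); print(observe()['opening'],observe()['position'])
im=cv2.imread('pics/w2.png'); cv2.imwrite('pics/w2b.png',cv2.resize(im,(800,600)))
for k,p in dict(plate=(.509,.282,.008),slug=(.434,.138,.03),short=(.457,.397,.035),angle=(.657,.13,0)).items(): print(k,np.round(np.array(proj(c,p))*1.5625))
rect(c,'plate',[(.008,(.509,.282))]); rect(c,'slug',[(.03,(.434,.138))]); rect(c,'short',[(.035,(.457,.397)),(0,(.457,.397))])
E
```

```text
0.03708037528589194 [0.49905613 0.0357756  0.23436819]
plate [365. -50.]
slug [309. 154.]
short [ 250. -261.]
angle [560. 121.]
plate 0.008 rect [0.5012 0.2422] [0.012 0.089] long axis deg 170.4 ell [0.5015 0.2422] [0.013 0.128]
slug 0.03 rect [0.4343 0.1366] [0.048 0.051] long axis deg 167.8 ell [0.4341 0.1367] [0.047 0.051]
short 0.035 rect [0.5019 0.233 ] [0.011 0.083] long axis deg 170.4 ell [0.5022 0.233 ] [0.012 0.119]
short 0 rect [0.501  0.2449] [0.013 0.091] long axis deg 170.4 ell [0.5014 0.2449] [0.014 0.131]
```

View pics/w2b.png

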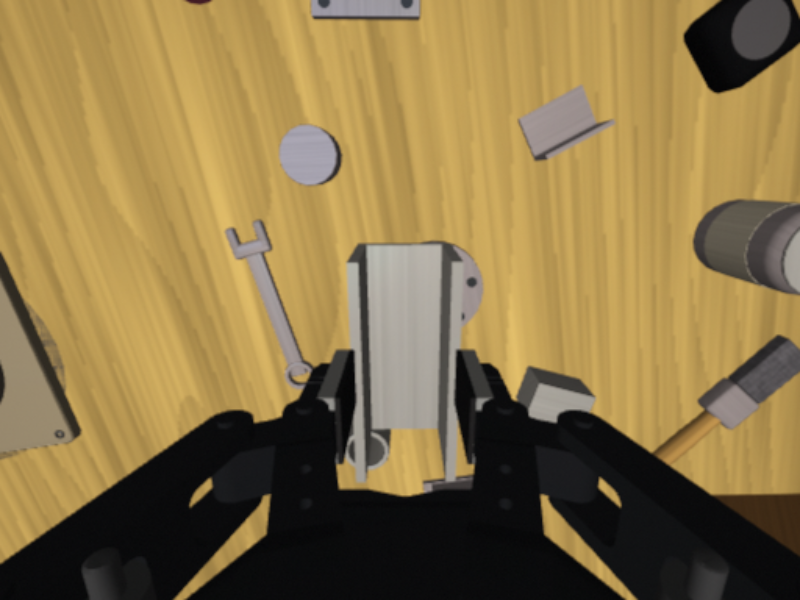

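The picture shows the channel held square, open side up. The plate's near edge is at (365,17), yaw -9.6°, which agrees with the top view. The slug is at (309,154) and the angle is undisturbed. Next I check the channel's offset along its length in the hand.

```bash
python3 - <<'E'
from h import *
c=load('w2.png'); s=1.5625
p=[ray(c,u/s,v/s,.2625) for u,v in [(348,262),(462,262),(361,481),(450,481)]]
print(np.round(p,4)); print(np.round(np.mean(p,0),4), np.linalg.norm(p[0]-p[2]),np.linalg.norm(p[0]-p[1]))
E
```

```text
[[ 0.4876  0.083   0.2625]
 [ 0.5259  0.0765  0.2625]
 [ 0.4743 -0.0057  0.2625]
 [ 0.5096 -0.0118  0.2625]]
[0.4993 0.0355 0.2625] 0.08971075415115104 0.038895223445734844
```

>>> step_arm:
  series:
    - [1, [0.018, 0.046, 0], 0]
    - [1, [0.019, 0.046, 0], 0]
    - [1, [0.019, 0.046, 0], 0]
    - [1, [0.019, 0.046, 0], 0]
    - [1, [0.018, 0.047, 0], 0]
    - [1, [0, 0, 0], 0]
    - [1, [0, 0, -0.05], 0]
    - [1, [0, 0, -0.05], 0]
    - [1, [0, 0, -0.05], 0]
    - [1, [0, 0, -0.05], 0]
    - [1, [0, 0, -0.011], 0]
    - [1, [0, 0, -0.008], 0]

```text
time: 6.25
position: [0.5932, 0.2641, 0.0163]
ee_rot: [1.897, 1.569, 0.149]
force: [0.4, 0.5, -0.3]
opening: 0.0369
```

>>> step_arm:
  series:
    - [1, [0, 0, -0.003], 0]
    - [1, [0, 0, 0], 0]
    - [0.2, [0, 0, 0], 0]
    - [-0.1, [0, 0, 0], 0]
    - [-0.3, [0, 0, 0], 0]
    - [-0.3, [0, 0, 0], 0]

```text
time: 7.0
position: [0.5922, 0.265, 0.0123]
ee_rot: [2.153, 1.571, 0.407]
force: [0.2, 0.1, -0.4]
opening: 0.0554
```

>>> step_arm:
  series:
    - [-0.3, [0, 0, 0.03], 0]
    - [-0.5, [0, 0, 0.05], 0]
    - [-1, [0, 0, 0.05], 0]
    - [-1, [-0.04, -0.032, 0.02], 0]
    - [-1, [-0.04, -0.032, 0], 0]
    - [-1, [-0.04, -0.032, 0], 0]
    - [-1, [-0.038, -0.032, 0], 0]
    - [-1, [0, 0, 0], 0]

```text
time: 8.0
position: [0.4316, 0.1354, 0.1615]
ee_rot: [-0.899, 1.57, -2.646]
force: [-0.1, -0.4, 0.2]
opening: 0.0855
```

```bash
python3 - <<'E'
from h import *
print(observe()['position'],observe()['opening'])
c=snap('wrist','w3.png')
im=cv2.imread('pics/w3.png'); cv2.imwrite('pics/w3b.png',cv2.resize(im,(800,600)))
t=snap('top','top1.png'); rect(t,'flange',[(.01,(.522,-.003))],75); rect(t,'slug',[(.03,(.434,.137))],75)
rect(c,'plate',[(.008,(.508,.28))]); rect(c,'short',[(.035,(.457,.397))]);rect(c,'chan',[(.04,(.592,.265))])
E
```

```text
[0.43162689 0.13535158 0.16145421] 0.08545205637348784
flange 0.01 rect [ 0.522  -0.0028] [0.093 0.093] long axis deg 0.4 ell [ 0.5227 -0.0034] [0.093 0.093]
slug 0.03 rect [0.2992 0.1246] [0.54  0.428] long axis deg 4.2 ell [0.2711 0.1536] [0.403 0.563]
plate 0.008 rect [0.5066 0.2717] [0.07  0.088] long axis deg 170.2 ell [0.5063 0.2722] [0.081 0.104]
short 0.035 rect [0.5013 0.2662] [0.064 0.081] long axis deg 170.2 ell [0.5011 0.2666] [0.074 0.096]
chan 0.04 rect [0.5832 0.2488] [0.066 0.053] long axis deg 80.1 ell [0.583  0.2495] [0.06  0.078]
```

View pics/w3b.png

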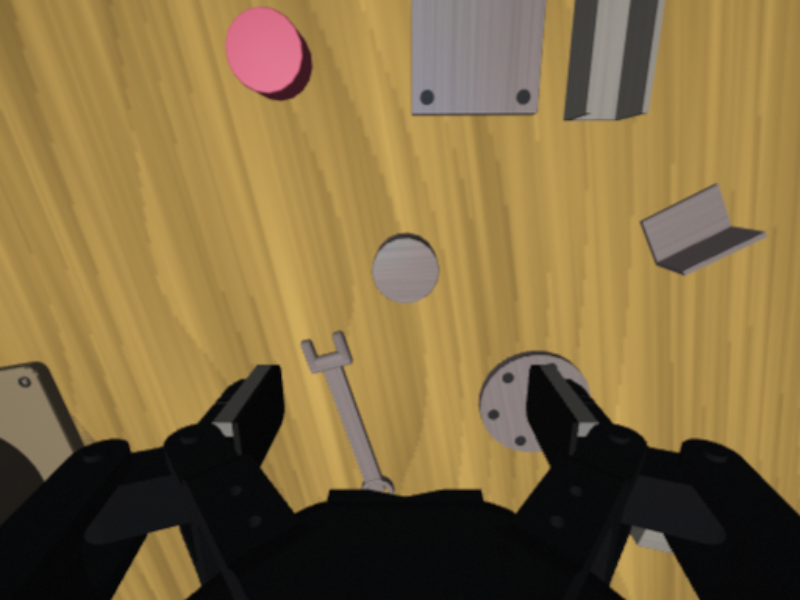

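The slug is at (405,268) and the channel lies parallel to the plate with a good gap. Down onto the slug.

```bash
python3 - <<'E'
from h import *
c=load('w3.png'); s=1.5625
print(ray(c,405/s,269/s,.03)); 
q=[ray(c,u/s,v/s,.008) for u,v in [(412,114),(537,114)]]; k=[ray(c,u/s,v/s,0) for u,v in [(564,120)]]
print(np.round(q,4),np.round(k,4),np.round(ray(c,645/s,113/s,.04),4))
E
```

```text
[0.43290596 0.13904628 0.03      ]
[[0.4569 0.2448 0.008 ]
 [0.5447 0.2291 0.008 ]] [[0.5664 0.2221 0.    ]] [0.6031 0.2152 0.04  ]
```

>>> step_arm:
  series:
    - [-1, [0.002, 0.001, -0.05], 0]
    - [-1, [0, 0, -0.05], 0]
    - [-1, [0, 0, -0.04], 0]
    - [-1, [0, 0, -0.015], 0]
    - [-1, [0, 0, 0], 0]
    - [0.2, [0, 0, 0], 0]
    - [0.6, [0, 0, 0], 0]
    - [1, [0, 0, 0], 0]
    - [1, [0, 0, 0], 0]
    - [1, [0, 0, 0], 0]

```text
time: 9.35
position: [0.4362, 0.1379, 0.0073]
ee_rot: [1.971, 1.571, 0.225]
force: [-0.9, 0.4, -0.4]
opening: -0.0003
```

```bash
python3 - <<'E'
from h import *
c=snap('wrist','w4.png'); print(observe()['opening'],observe()['position'])
im=cv2.imread('pics/w4.png'); cv2.imwrite('pics/w4b.png',cv2.resize(im,(800,600)))
E
```

```text
-7.211754224549846e-05 [0.43613535 0.13792237 0.00720077]
```

View pics/w4b.png

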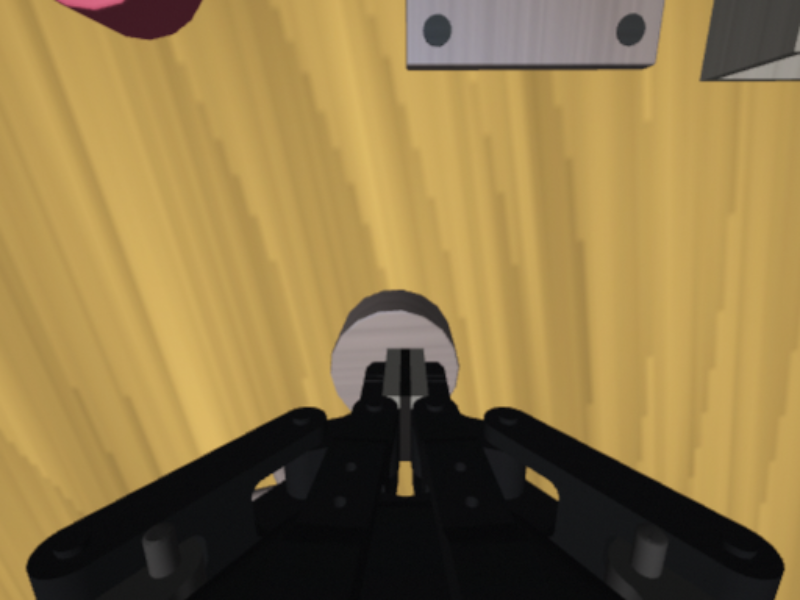

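```bash
python3 - <<'E'
from h import *
c=load('w4.png'); s=1.5625
for u,v in [(395,368),(331,365),(459,365),(395,310)]: print(np.round(ray(c,u/s,v/s,.03),4))
for z in (.007,.03,.05): print(z,np.array(proj(c,(.436,.138,z)))*s)
print(np.round(c['pose'],3))
E
```

```text
[0.4329 0.1388 0.03  ]
[0.4091 0.1443 0.03  ]
[0.4572 0.1357 0.03  ]
[0.4371 0.1618 0.03  ]
0.007 [403.39652826 344.62464011]
0.03 [403.28819878 368.53123184]
0.05 [403.16604402 395.48884178]
[[ 0.985  0.168  0.048  0.449]
 [-0.174  0.944  0.278  0.208]
 [ 0.001 -0.283  0.959  0.174]
 [ 0.     0.     0.     1.   ]]
```

```bash
python3 - <<'E'
from h import *
c=snap('side','s1.png'); im=cv2.imread('pics/s1.png'); u,v=map(int,proj(c,(.434,.138,.02))); print(u,v)
x0,y0=max(u-50,0),max(v-50,0)
cr=im[y0:y0+80,x0:x0+100]; cv2.imwrite('pics/s1b.png',cv2.resize(cr,None,fx=7,fy=7,interpolation=cv2.INTER_CUBIC))
for z in (0,.007,.03): a=proj(c,(.436,.138,z)); print(z,(a[0]-x0)*7,(a[1]-y0)*7)
E
```

```text
250 239
0 349.22453923966486 389.7554325279009
0.007 348.58491306736624 376.83006917067627
0.03 346.4544723131661 333.77879633091004
```

View pics/s1b.png

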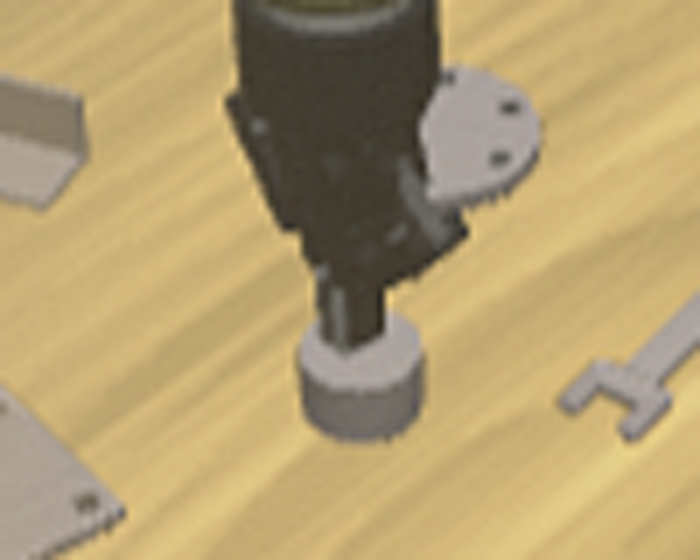

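The slug stands unmoved at (0.433, 0.139), yet the fingers read fully shut at its centre. In the side crop they seem to enter its top face at (345,345). I'll rise, reopen and retry, watching the opening row by row.

>>> step_arm:
  series:
    - [1, [0, 0, 0.03], 0]
    - [1, [0, 0, 0.03], 0]
    - [0, [-0.003, 0.001, 0], 0]
    - [-1, [0, 0, 0], 0]
    - [-1, [0, 0, 0], 0]
    - [-1, [0, 0, 0], 0]
    - [-1, [0, 0, -0.03], 0]
    - [-1, [0, 0, -0.025], 0]
    - [-1, [0, 0, 0], 0]
    - [-0.3, [0, 0, 0], 0]
    - [0, [0, 0, 0], 0]
    - [0, [0, 0, 0], 0]

```text
time: 10.95
position: [0.4339, 0.1391, 0.0131]
ee_rot: [1.945, 1.569, 0.2]
force: [0.2, 0.3, -0.2]
opening: 0.043
```

>>> step_arm:
  series:
    - [0.3, [0, 0, 0], 0]
    - [0.3, [0, 0, 0], 0]
    - [0.3, [0, 0, 0], 0]

```text
time: 11.32
position: [0.4331, 0.1389, 0.0121]
ee_rot: [1.605, 1.571, -0.141]
force: [-0.4, -0.3, 0.1]
opening: 0.0299
```

```bash
python3 - <<'E'
from h import *
o=observe(); print(o['opening'],o['position'],o['force'])
c=snap('wrist','w5.png'); im=cv2.imread('pics/w5.png'); cv2.imwrite('pics/w5b.png',cv2.resize(im[130:340,130:390],None,fx=2.5,fy=2.5))
E
```

```text
0.02985932059019876 [0.43312706 0.13890071 0.01213881] [-0.40025967 -0.26057955  0.12886177]
```

View pics/w5b.png

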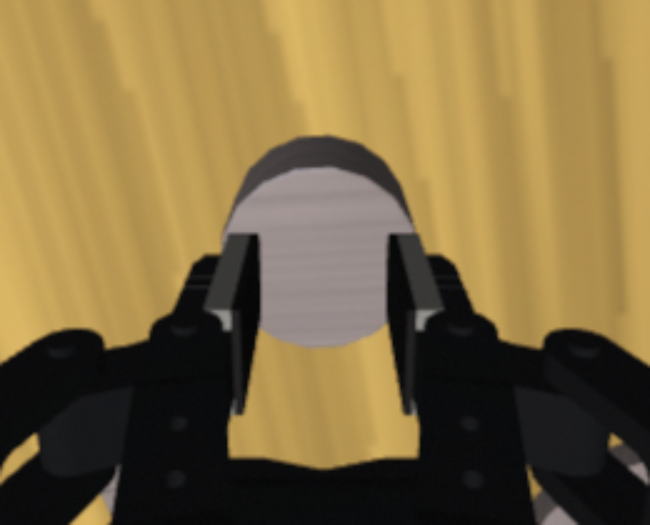

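```bash
python3 - <<'E'
from h import *
for fn,p in [('w4.png',(.4361,.1379,.0072)),('w5.png',(.4331,.1389,.0121))]:
    c=load(fn); p=np.array(p)
    for fw in (.0,.011):
        for h in (0,.01,.02): print(fn,fw,h,np.round(proj(c,p+[fw*.174,fw*.985,h]),1))
E
```

```text
w4.png 0.0 0 [258.3 220.8]
w4.png 0.0 0.01 [258.3 227. ]
w4.png 0.0 0.02 [258.3 233.9]
w4.png 0.011 0 [258.3 205.6]
w4.png 0.011 0.01 [258.3 211. ]
w4.png 0.011 0.02 [258.3 217.1]
w5.png 0.0 0 [258.4 220.8]
w5.png 0.0 0.01 [258.4 227. ]
w5.png 0.0 0.02 [258.4 233.9]
w5.png 0.011 0 [258.4 205.6]
w5.png 0.011 0.01 [258.4 211. ]
w5.png 0.011 0.02 [258.4 217.1]
```

>>> step_arm:
  series:
    - [0, [0, 0, 0.02], 0]
    - [-1, [0, 0, 0], 0]
    - [-1, [0, 0, 0], 0]
    - [-1, [0, 0, 0], 0]
    - [-1, [0, 0, -0.02], 0]
    - [-1, [0, 0, -0.008], 0]
    - [-1, [0, 0, 0], 0]

```text
time: 12.25
position: [0.4321, 0.1387, 0.0031]
ee_rot: [-1.185, 1.568, -2.931]
force: [0.1, 0.3, -0.3]
opening: 0.0854
```

>>> step_arm:
  series:
    - [0, [0, 0, 0], 0]
    - [0.2, [0, 0, 0], 0]
    - [0.3, [0, 0, 0], 0]
    - [0.3, [0, 0, 0], 0]
    - [0.3, [0, 0, 0], 0]

```text
time: 12.88
position: [0.4339, 0.1393, 0.0055]
ee_rot: [2.131, 1.569, 0.385]
force: [-3.4, -0.4, 9.3]
opening: 0.0301
```

Upward force with 30 mm of opening means the tips are resting on the slug's top. So the real tips stand about 25 mm above the reported TCP, and I must command the TCP lower. I'll open, go lower and watch the force.

>>> step_arm:
  series:
    - [0, [0, 0, 0.02], 0]
    - [-1, [0, 0, 0], 0]
    - [-1, [0, 0, 0], 0]
    - [-1, [0, 0, 0], 0]
    - [-1, [0, 0, -0.02], 0]
    - [-1, [0, 0, -0.01], 0]
    - [-1, [0, 0, -0.007], 0]
    - [-1, [0, 0, 0], 0]

```text
time: 13.88
position: [0.4326, 0.1388, -0.0135]
ee_rot: [-1.201, 1.569, -2.946]
force: [0.6, 0.5, -0.3]
opening: 0.0851
```

>>> step_arm:
  series:
    - [-0.3, [0, 0, 0], 0]
    - [-0.1, [0, 0, 0], 0]
    - [0.1, [0, 0, 0], 0]
    - [0.3, [0, 0, 0], 0]
    - [0.5, [0, 0, 0], 0]
    - [0.5, [0, 0, 0], 0]

```text
time: 14.62
position: [0.4338, 0.1391, -0.0119]
ee_rot: [2.029, 1.57, 0.283]
force: [-2.3, -0.5, 5.7]
opening: 0.0479
```

>>> step_arm:
  series:
    - [1, [0, 0, 0], 0]
    - [1, [0, 0, 0.02], 0]
    - [1, [0, 0, 0.04], 0]
    - [1, [0, 0, 0.05], 0]
    - [1, [0.022, -0.035, 0.0], 0]
    - [1, [0.022, -0.035, 0], 0]
    - [1, [0.022, -0.036, 0], 0]
    - [1, [0.022, -0.036, 0], 0]
    - [1, [0, 0, 0], 0]
    - [1, [0, 0, 0], 0]

```text
time: 15.88
position: [0.5202, -0.0028, 0.0963]
ee_rot: [-1.686, 1.569, 2.851]
force: [-0.5, 0.5, -5.1]
opening: 0.048
```

```bash
python3 - <<'E'
from h import *
o=observe(); print(o['opening'],o['position'],o['force'])
c=snap('wrist','w6.png'); im=cv2.imread('pics/w6.png'); cv2.imwrite('pics/w6b.png',cv2.resize(im,(640,480)))
E
```

```text
0.04804591454985277 [ 0.520163   -0.0028152   0.09630375] [-0.48455617  0.53665402 -5.12971539]
```

View pics/w6b.png

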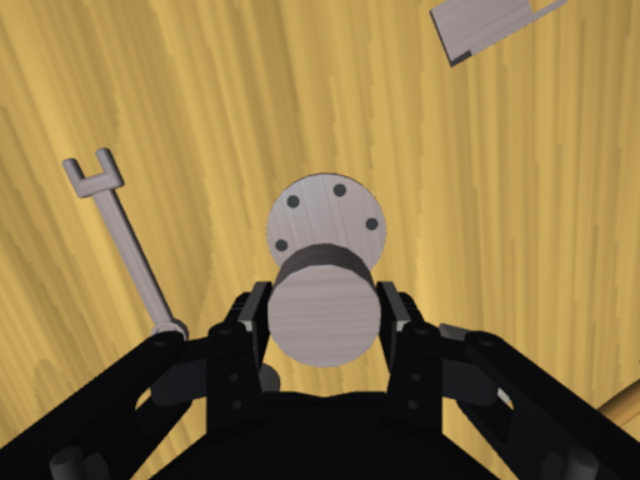

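The slug is held (force -5.1 N, matching its weight). The flange is centred near (326,231) in the 640×480 view.

```bash
python3 - <<'E'
from h import *
c=load('w6.png')
a=[ray(c,u*.8,v*.8,.01)[:2] for u,v in [(266,228),(386,228),(326,173)]]
print(np.round(a,4)); x=np.array(a)
# circle through three points
A=2*(x[1:]-x[0]); b=(x[1:]**2).sum(1)-(x[0]**2).sum(); o=np.linalg.solve(A,b); print(o,np.linalg.norm(x-o,axis=1))
print(ray(c,323*.8,312*.8,.0963+.012+.03))
E
```

```text
[[ 0.4762  0.0089]
 [ 0.5696 -0.0076]
 [ 0.5303  0.0429]]
[ 0.52207234 -0.00403731] [0.04770461 0.04770461 0.04770461]
[ 0.52058683 -0.00117744  0.1383    ]
```

>>> step_arm:
  series:
    - [1, [0.002, -0.002, -0.04], 0]
    - [1, [0, 0, -0.03], 0]
    - [1, [0, 0, -0.02], 0]
    - [1, [0, 0, -0.007], 0]
    - [1, [0, 0, -0.001], 0]
    - [1, [0, 0, 0], 0]

```text
time: 16.68
position: [0.524, -0.0049, 0.0002]
ee_rot: [1.632, 1.569, -0.114]
force: [0.0, 0.5, -4.5]
opening: 0.0477
```

>>> step_arm:
  series:
    - [0.2, [0, 0, 0], 0]
    - [-0.2, [0, 0, 0], 0]
    - [-0.6, [0, 0, 0], 0]
    - [-1, [0, 0, 0], 0]
    - [-1, [0, 0, 0.01], 0]
    - [-1, [0, 0, 0.04], 0]
    - [-1, [0, 0, 0.05], 0]
    - [-1, [0, 0, 0.05], 0]
    - [-1, [0, 0, 0], 0]

```text
time: 17.8
position: [0.5268, -0.0055, 0.1556]
ee_rot: [1.636, 1.56, -0.11]
force: [0.7, 0.6, -0.0]
opening: 0.0851
```

>>> step_arm:
  series:
    - [-1, [0.013, -0.016, 0], 0.165]
    - [-1, [0.013, -0.016, 0], 0.165]
    - [-1, [0.013, -0.016, 0], 0.165]
    - [-1, [0.013, -0.016, 0], 0.164]
    - [-1, [0.013, -0.016, 0], 0.164]
    - [-1, [0.013, -0.017, 0], 0.164]
    - [-1, [0.013, -0.017, 0], 0.164]
    - [-1, [0.012, -0.016, 0], 0.165]
    - [-1, [0, 0, 0], 0]
    - [-1, [0, 0, 0], 0]

```text
time: 19.05
position: [0.6255, -0.1345, 0.1486]
ee_rot: [3.083, 1.57, 2.649]
force: [0.1, -0.1, 0.7]
opening: 0.0851
```

```bash
python3 - <<'E'
from h import *
from scipy.spatial.transform import Rotation as T
o=observe(); R=T.from_euler('xyz',o['ee_rot']).as_matrix(); print(o['position'],np.degrees(np.arctan2(R[1,1],R[0,1])))
c=snap('wrist','w7.png'); im=cv2.imread('pics/w7.png'); cv2.imwrite('pics/w7b.png',cv2.resize(im,(640,480)))
t=snap('top','top2.png'); rect(t,'slug',[(.04,(.522,-.004))],75)
E
```

```text
[ 0.62550548 -0.13452325  0.14859119] 65.17273374649888
slug 0.04 rect [ 0.434  -0.1144] [0.356 0.868] long axis deg 163.1 ell [ 0.4359 -0.1316] [0.309 0.978]
```

View pics/w7b.png

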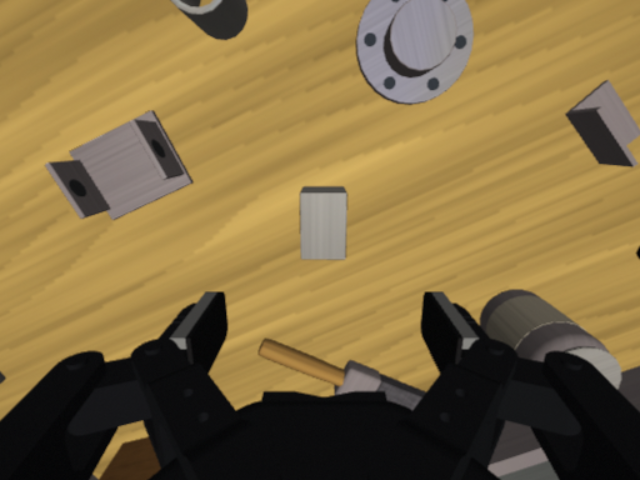

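Slug sits on the flange (416,35). The block's top corners are (300,194), (348,194), (347,260) and (302,260).

```bash
python3 - <<'E'
from h import *
c=load('w7.png')
p=np.array([ray(c,u*.8,v*.8,.04) for u,v in [(300,194),(348,194),(347,260),(302,260)]]); print(np.round(p,4),np.round(p.mean(0),4))
b=[ray(c,u*.8,v*.8,z) for u,v,z in [(154,111,.042),(192,183,.042),(113,219,.042),(84,218,.042),(47,165,.042)]]; print(np.round(b,4))
print('slug top',ray(c,422*.8,30*.8,.04))
E
```

```text
[[ 0.5926 -0.1412  0.04  ]
 [ 0.6095 -0.1048  0.04  ]
 [ 0.6629 -0.1291  0.04  ]
 [ 0.6462 -0.1653  0.04  ]] [ 0.6278 -0.1351  0.04  ]
[[ 0.4868 -0.2152  0.042 ]
 [ 0.5469 -0.2175  0.042 ]
 [ 0.5449 -0.2941  0.042 ]
 [ 0.5339 -0.3159  0.042 ]
 [ 0.4851 -0.3164  0.042 ]]
slug top [ 0.52159694 -0.00708255  0.04      ]
```

```bash
python3 - <<'E'
from h import *
c=load('w7.png')
for z in (0,.006): print(z,np.round([ray(c,u*.8,v*.8,z) for u,v in [(154,111),(192,183),(113,219),(70,150)]],4))
E
```

```text
0 [[ 0.4754 -0.2322  0.    ]
 [ 0.5448 -0.2348  0.    ]
 [ 0.5425 -0.3233  0.    ]
 [ 0.4714 -0.3211  0.    ]]
0.006 [[ 0.477  -0.2298  0.006 ]
 [ 0.5451 -0.2324  0.006 ]
 [ 0.5428 -0.3191  0.006 ]
 [ 0.4731 -0.317   0.006 ]]
```

>>> step_arm:
  series:
    - [-1, [0.002, -0.001, -0.05], 0.01]
    - [-1, [0, 0, -0.05], 0]
    - [-1, [0, 0, -0.04], 0]
    - [-1, [0, 0, -0.02], 0]
    - [-1, [0, 0, 0], 0]
    - [-0.2, [0, 0, 0], 0]
    - [0.1, [0, 0, 0], 0]
    - [0.3, [0, 0, 0], 0]
    - [0.6, [0, 0, 0], 0]
    - [1, [0, 0, 0], 0]
    - [1, [0, 0, 0], 0]

```text
time: 20.52
position: [0.6298, -0.1365, -0.0087]
ee_rot: [0.149, 1.567, -0.271]
force: [0.3, 1.0, 7.4]
opening: 0.0391
```

>>> step_arm:
  series:
    - [1, [0, 0, 0.02], 0]
    - [1, [0, 0, 0.05], 0]
    - [1, [0, 0, 0.05], 0]
    - [1, [-0.017, -0.02, 0], -0.168]
    - [1, [-0.017, -0.02, 0], -0.168]
    - [1, [-0.017, -0.02, 0], -0.168]
    - [1, [-0.017, -0.02, 0], -0.168]
    - [1, [-0.017, -0.02, 0], -0.168]
    - [1, [-0.017, -0.021, 0], -0.168]
    - [1, [-0.018, -0.021, 0], -0.168]
    - [1, [0, 0, 0], 0]
    - [1, [0, 0, 0], 0]

```text
time: 22.02
position: [0.5084, -0.2779, 0.1099]
ee_rot: [1.562, 1.57, -0.032]
force: [0.6, 0.5, -2.4]
opening: 0.0389
```

```bash
python3 - <<'E'
from h import *
from scipy.spatial.transform import Rotation as T
o=observe(); R=T.from_euler('xyz',o['ee_rot']).as_matrix(); print(o['position'],np.degrees(np.arctan2(R[1,1],R[0,1])),o['opening'],o['force'])
c=snap('wrist','w8.png'); im=cv2.imread('pics/w8.png'); cv2.imwrite('pics/w8b.png',cv2.resize(im,(640,480)))
E
```

```text
[ 0.5083783  -0.27791654  0.10985935] -1.3432654714009862 0.03888175988096535 [ 0.56268686  0.45798232 -2.42678101]
```

View pics/w8b.png

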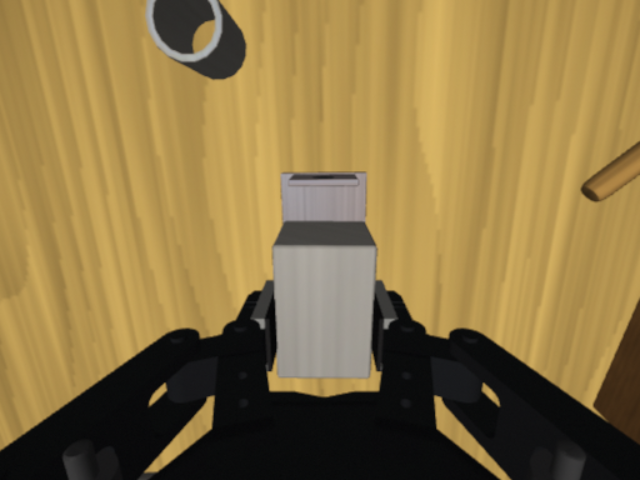

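Block is held square. The bracket's +y edge is at row 172, cols 281–366.

```bash
python3 - <<'E'
from h import *
c=load('w8.png')
p=np.array([ray(c,u*.8,v*.8,.1586) for u,v in [(275,248),(375,248),(370,377),(278,377)]]); print(np.round(p,4),np.round(p.mean(0),4))
print(np.round([ray(c,u*.8,v*.8,.003) for u,v in [(281,172),(366,172)]],4))
print('tube',np.round(ray(c,185*.8,20*.8,.06),4))
E
```

```text
[[ 0.4911 -0.2452  0.1586]
 [ 0.5286 -0.2461  0.1586]
 [ 0.5277 -0.3038  0.1586]
 [ 0.4886 -0.3028  0.1586]] [ 0.509  -0.2745  0.1586]
[[ 0.4752 -0.2316  0.003 ]
 [ 0.5444 -0.2332  0.003 ]]
tube [ 0.4328 -0.1394  0.06  ]
```

>>> step_arm:
  series:
    - [1, [0, -0.002, -0.04], 0]
    - [1, [0, 0, -0.03], 0]
    - [1, [0, 0, -0.02], 0]
    - [1, [0, 0, -0.015], 0]
    - [1, [0, 0, -0.006], 0]
    - [1, [0, 0, -0.001], 0]
    - [1, [0, 0, 0], 0]

```text
time: 22.95
position: [0.5088, -0.2806, -0.002]
ee_rot: [0.98, 1.569, -0.616]
force: [0.7, -0.3, -2.7]
opening: 0.0389
```

>>> step_arm:
  series:
    - [0.2, [0, 0, 0], 0]
    - [-0.2, [0, 0, 0], 0]
    - [-0.6, [0, 0, 0], 0]
    - [-1, [0, 0, 0], 0]
    - [-1, [0, 0, 0.01], 0]
    - [-1, [0, 0, 0.04], 0]
    - [-1, [0, 0, 0.05], 0]
    - [-1, [0, 0, 0.05], 0]
    - [-1, [0, 0, 0], 0]

```text
time: 24.08
position: [0.5113, -0.2822, 0.1541]
ee_rot: [1.006, 1.56, -0.59]
force: [0.4, 0.6, -0.4]
opening: 0.0856
```

>>> step_arm:
  series:
    - [-1, [-0.019, 0.036, 0], 0]
    - [-1, [-0.019, 0.036, 0], 0]
    - [-1, [-0.019, 0.036, 0], 0]
    - [-1, [-0.019, 0.036, 0], 0]
    - [-1, [0, 0, 0], 0]
    - [-1, [0, 0, -0.05], 0]
    - [-1, [0, 0, -0.05], 0]
    - [-1, [0, 0, -0.04], 0]
    - [-1, [0, 0, -0.018], 0]
    - [-1, [0, 0, 0], 0]

```text
time: 25.32
position: [0.4305, -0.1359, -0.0127]
ee_rot: [-1.922, 1.567, 2.765]
force: [0.8, 1.1, 0.3]
opening: 0.0854
```

>>> step_arm:
  series:
    - [-0.2, [0, 0, 0], 0]
    - [0, [0, 0, 0], 0]
    - [0.2, [0, 0, 0], 0]
    - [0.5, [0, 0, 0], 0]
    - [1, [0, 0, 0], 0]
    - [1, [0, 0, 0], 0]
    - [1, [0, 0, 0], 0]

```text
time: 26.2
position: [0.4333, -0.1367, -0.0093]
ee_rot: [1.106, 1.568, -0.49]
force: [-1.8, 0.2, 5.4]
opening: 0.0442
```

>>> step_arm:
  series:
    - [1, [0, 0, 0.03], 0]
    - [1, [0, 0, 0.06], 0]
    - [1, [0, 0, 0.05], 0]
    - [1, [0.009, 0.052, 0], 0.178]
    - [1, [0.01, 0.052, 0], 0.178]
    - [1, [0.009, 0.052, 0], 0.178]
    - [1, [0.01, 0.052, 0], 0.178]
    - [1, [0.009, 0.052, 0], 0.178]
    - [1, [0.01, 0.053, 0], 0.178]
    - [1, [0.009, 0.053, 0], 0.178]
    - [1, [0.009, 0.053, 0], 0.178]
    - [1, [0, 0, 0], 0]

```text
time: 27.7
position: [0.507, 0.2865, 0.1294]
ee_rot: [1.293, 1.57, 1.128]
force: [0.5, -1.2, -1.5]
opening: 0.0443
```

```bash
python3 - <<'E'
from h import *
from scipy.spatial.transform import Rotation as T
o=observe(); R=T.from_euler('xyz',o['ee_rot']).as_matrix(); print(o['position'],np.degrees(np.arctan2(R[1,1],R[0,1])),o['opening'],o['force'])
c=snap('wrist','w9.png'); im=cv2.imread('pics/w9.png'); cv2.imwrite('pics/w9b.png',cv2.resize(im,(640,480)))
E
```

```text
[0.50696735 0.28645673 0.12940861] 80.50915965566176 0.04434110207417105 [ 0.48938564 -1.17355804 -1.47034101]
```

View pics/w9b.png

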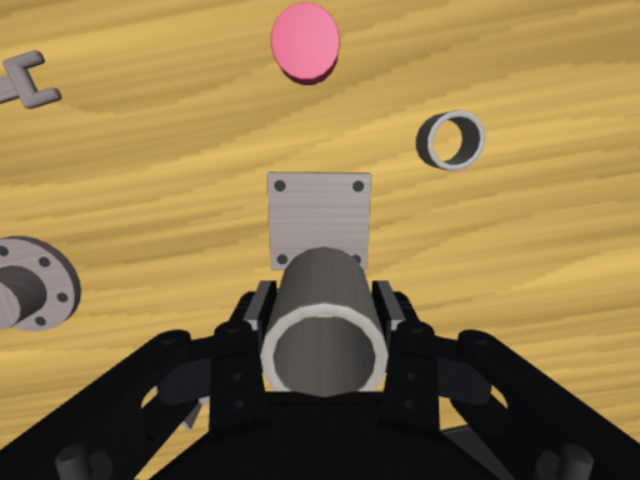

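The tube is held. The plate's corners are (267,172), (371,172), (368,270) and (272,270), and the short tube's rim is near (455,140).

```bash
python3 - <<'E'
from h import *
c=load('w9.png')
p=np.array([ray(c,u*.8,v*.8,.008) for u,v in [(267,172),(371,172),(368,270),(272,270)]]); print(np.round(p,4),np.round(p.mean(0),4))
print('tall rim L/R',np.round([ray(c,u*.8,v*.8,.199) for u,v in [(262,352),(388,352),(325,304)]],4))
print('short',np.round([ray(c,u*.8,v*.8,.035) for u,v in [(425,140),(486,140),(457,110),(457,170)]],4))
E
```

```text
[[0.4557 0.2457 0.008 ]
 [0.4704 0.3337 0.008 ]
 [0.5598 0.3196 0.008 ]
 [0.5449 0.231  0.008 ]] [0.5077 0.2825 0.008 ]
tall rim L/R [[0.5017 0.2658 0.199 ]
 [0.5088 0.3082 0.199 ]
 [0.4874 0.29   0.199 ]]
short [[0.4503 0.3737 0.035 ]
 [0.4579 0.4193 0.035 ]
 [0.4329 0.3987 0.035 ]
 [0.4768 0.3965 0.035 ]]
```

>>> step_arm:
  series:
    - [1, [0, -0.004, -0.05], 0]
    - [1, [0, 0, -0.04], 0]
    - [1, [0, 0, -0.02], 0]
    - [1, [0, 0, -0.014], 0]
    - [1, [0, 0, -0.005], 0]
    - [1, [0, 0, -0.001], 0]
    - [1, [0, 0, 0], 0]

```text
time: 28.62
position: [0.508, 0.2794, 0.0003]
ee_rot: [0.589, 1.569, 0.417]
force: [0.0, 0.7, -0.1]
opening: 0.0439
```

>>> step_arm:
  series:
    - [0.3, [0, 0, 0], 0]
    - [0, [0, 0, 0], 0]
    - [-0.4, [0, 0, 0], 0]
    - [-1, [0, 0, 0], 0]
    - [-1, [0, 0, 0.01], 0]
    - [-1, [0, 0, 0.05], 0]
    - [-1, [0, 0, 0.05], 0]
    - [-1, [0, 0, 0.03], 0]
    - [-1, [0, 0, 0], 0]
    - [-1, [0, 0, 0], 0]

```text
time: 29.88
position: [0.5068, 0.2788, 0.1387]
ee_rot: [-2.549, 1.57, -2.721]
force: [0.1, -0.3, -1.0]
opening: 0.0854
```

>>> step_arm:
  series:
    - [-1, [-0.017, 0.039, 0], 0]
    - [-1, [-0.018, 0.039, 0], 0]
    - [-1, [-0.018, 0.04, 0], 0]
    - [-1, [0, 0, 0], 0]
    - [-1, [0, 0, -0.05], 0]
    - [-1, [0, 0, -0.05], 0]
    - [-1, [0, 0, -0.035], 0]
    - [-1, [0, 0, -0.016], 0]
    - [-1, [0, 0, 0], 0]

```text
time: 31.0
position: [0.4532, 0.3957, -0.0134]
ee_rot: [-2.306, 1.568, -2.478]
force: [-0.7, 0.3, -0.3]
opening: 0.0852
```

>>> step_arm:
  series:
    - [-0.2, [0, 0, 0], 0]
    - [0, [0, 0, 0], 0]
    - [0.2, [0, 0, 0], 0]
    - [0.5, [0, 0, 0], 0]
    - [1, [0, 0, 0], 0]
    - [1, [0, 0, 0], 0]
    - [1, [0, 0, 0], 0]

```text
time: 31.88
position: [0.4555, 0.3979, -0.0095]
ee_rot: [0.778, 1.567, 0.606]
force: [-0.9, -1.5, 6.1]
opening: 0.0429
```

>>> step_arm:
  series:
    - [1, [0, 0, 0.03], 0]
    - [1, [0, 0, 0.06], 0]
    - [1, [0, 0, 0.06], 0]
    - [1, [0.005, -0.05, 0], -0.12]
    - [1, [0.005, -0.056, 0], -0.12]
    - [1, [0.005, -0.056, 0], -0.12]
    - [1, [0.005, -0.056, 0], -0.12]
    - [1, [0.005, -0.056, 0], -0.12]
    - [1, [0.005, -0.056, 0], -0.12]
    - [1, [0.005, -0.056, 0], -0.12]
    - [1, [0.005, -0.056, 0], -0.12]

```text
time: 33.25
position: [0.4945, -0.0469, 0.1393]
ee_rot: [0.969, 1.569, -0.167]
force: [0.9, 0.1, -0.3]
opening: 0.0431
```

>>> step_arm:
  series:
    - [1, [0.004, -0.056, 0], -0.12]
    - [1, [0.004, -0.056, 0], -0.12]
    - [1, [0.004, -0.06, 0], -0.12]
    - [1, [0.002, -0.06, 0], -0.115]
    - [1, [0, 0, 0], 0]
    - [1, [0, 0, 0], 0]

```text
time: 34.0
position: [0.5081, -0.2771, 0.1384]
ee_rot: [2.257, 1.57, 0.65]
force: [0.6, 0.0, 0.0]
opening: 0.0432
```

```bash
python3 - <<'E'
from h import *
from scipy.spatial.transform import Rotation as T
o=observe(); R=T.from_euler('xyz',o['ee_rot']).as_matrix(); print(o['position'],np.degrees(np.arctan2(R[1,1],R[0,1])),o['opening'],o['force'])
c=snap('wrist','w10.png'); im=cv2.imread('pics/w10.png'); cv2.imwrite('pics/w10b.png',cv2.resize(im,(640,480)))
E
```

```text
[ 0.50808264 -0.27705663  0.13843487] -2.073541504392502 0.04319560008696878 [0.59620901 0.03634131 0.02656021]
```

View pics/w10b.png

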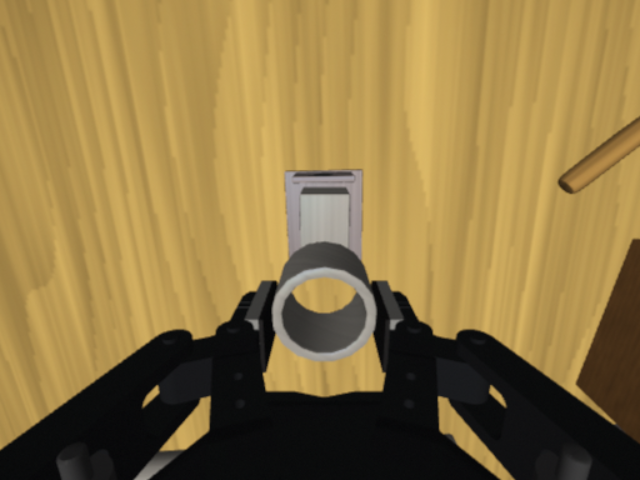

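The block sits in the bracket; its far top edge is about row 195, cols 301–349. The held tube's rim is centred at (324,313).

```bash
python3 - <<'E'
from h import *
c=load('w10.png')
print('block +y edge',np.round([ray(c,u*.8,v*.8,.046) for u,v in [(301,195),(349,195)]],4))
print('rim',np.round([ray(c,u*.8,v*.8,.183) for u,v in [(273,313),(376,313),(324,267),(324,361)]],4))
print('base',np.round([ray(c,u*.8,v*.8,.003) for u,v in [(285,171),(363,169)]],4))
E
```

```text
block +y edge [[ 0.4917 -0.2474  0.046 ]
 [ 0.5295 -0.2488  0.046 ]]
rim [[ 0.4876 -0.2737  0.183 ]
 [ 0.53   -0.2753  0.183 ]
 [ 0.5093 -0.2541  0.183 ]
 [ 0.5077 -0.2977  0.183 ]]
base [[ 0.4754 -0.2321  0.003 ]
 [ 0.5455 -0.2329  0.003 ]]
```

>>> step_arm:
  series:
    - [1, [0.001, -0.0025, -0.04], 0]
    - [1, [0, 0, -0.03], 0]
    - [1, [0, 0, -0.018], 0]
    - [1, [0, 0, -0.008], 0]
    - [1, [0, 0, -0.004], 0]
    - [1, [0, 0, -0.001], 0]
    - [1, [0, 0, 0], 0]

```text
time: 34.92
position: [0.5097, -0.28, 0.038]
ee_rot: [1.016, 1.569, -0.591]
force: [-0.8, 0.5, -0.8]
opening: 0.0431
```

>>> step_arm:
  series:
    - [0.3, [0, 0, 0], 0]
    - [0, [0, 0, 0], 0]
    - [-0.4, [0, 0, 0], 0]
    - [-1, [0, 0, 0], 0]
    - [-1, [0, 0, 0.01], 0]
    - [-1, [0, 0, 0.05], 0]
    - [-1, [0, 0, 0.05], 0]
    - [-1, [-0.02, -0.055, 0.02], 0]
    - [-1, [-0.02, -0.055, 0], 0]
    - [-1, [-0.02, -0.055, 0], 0]
    - [-1, [0, 0, 0], 0]

```text
time: 36.3
position: [0.4469, -0.4485, 0.1678]
ee_rot: [0.039, 1.569, -1.572]
force: [0.6, 1.4, -0.5]
opening: 0.0853
```

```bash
python3 - <<'E'
from h import *
print(observe()['position'])
t=snap('top','top3.png'); im=cv2.imread('pics/top3.png'); cv2.imwrite('pics/top3b.png',cv2.resize(im[110:270,90:450],(800,356),interpolation=cv2.INTER_CUBIC))
rect(t,'angle',[(.004,(.657,.13))],75); rect(t,'plate',[(.068,(.508,.2825))],75); rect(t,'chan',[(.04,(.592,.266))],75)
E
```

```text
[ 0.4469453  -0.44849855  0.16782867]
angle 0.004 rect [0.6568 0.13  ] [0.064 0.04 ] long axis deg 19.1 ell [0.6556 0.1295] [0.043 0.072]
plate 0.068 rect [0.505  0.2699] [0.086 0.085] long axis deg 80.1 ell [0.5046 0.2699] [0.098 0.099]
chan 0.04 rect [0.5918 0.2604] [0.096 0.043] long axis deg 80.0 ell [0.5919 0.2603] [0.046 0.114]
```

View pics/top3b.png

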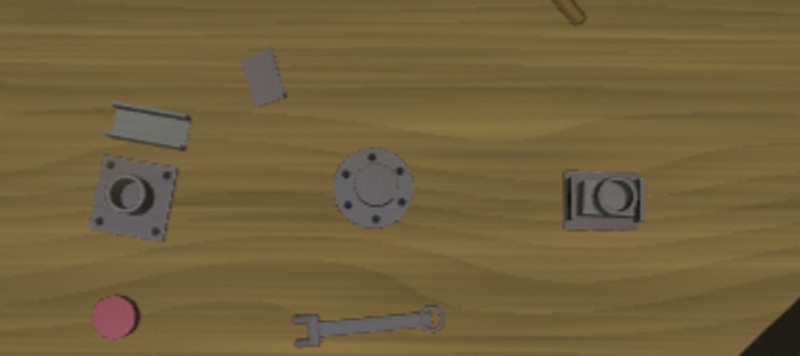

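The final top view shows every part in its place and the angle unmoved. Now the numbers.

```bash
python3 - <<'E'
from h import *
c=load('top3.png'); k=360/800
for n,u,v,z in [('short',615,196.5,.081),('tall',130,194,.068),('slug',376,184.5,.04),('flange',374,188,.01),('blk left edge',581,197,.046)]: print(n,np.round(ray(c,90+u*k,110+v*k,z),4))
print('chan',[np.round(ray(c,90+u*k,110+v*k,.04),4) for u,v in [(112,103),(189,116),(186,150),(106,137)]])
E
```

```text
short [ 0.5081 -0.2752  0.081 ]
tall [0.5084 0.273  0.068 ]
slug [ 0.5233 -0.0067  0.04  ]
flange [ 0.5216 -0.0049  0.01  ]
blk left edge [ 0.5098 -0.2441  0.046 ]
chan [array([0.617 , 0.3026, 0.04  ]), array([0.6023, 0.2123, 0.04  ]), array([0.5623, 0.215 , 0.04  ]), array([0.5769, 0.3085, 0.04  ])]
```

The short tube, slug and channel check out. The tall tube reads about 9 mm off in y, so I'll take a closer look.

>>> step_arm:
  series:
    - [-1, [0.004, 0.055, 0.02], 0]
    - [-1, [0.004, 0.055, 0.02], 0]
    - [-1, [0.004, 0.058, 0.01], 0]
    - [-1, [0.004, 0.058, 0], 0]
    - [-1, [0.004, 0.058, 0], 0]
    - [-1, [0.004, 0.058, 0], 0]
    - [-1, [0.004, 0.058, 0], 0]
    - [-1, [0.004, 0.058, 0], 0]
    - [-1, [0.004, 0.058, 0], 0]
    - [-1, [0.004, 0.058, 0], 0]
    - [-1, [0, 0.03, 0], 0]
    - [-1, [0, 0, 0], 0]

```text
time: 37.85
position: [0.488, 0.1625, 0.2174]
ee_rot: [-3.092, 1.57, 1.589]
force: [0.1, 0.1, -0.3]
opening: 0.0854
```

```bash
python3 - <<'E'
from h import *
print(observe()['position'])
c=snap('wrist','w11.png'); u,v=map(int,proj(c,(.53,.28,.03))); print(u,v)
x0,y0=max(u-110,0),max(v-80,0); print(x0,y0)
im=cv2.imread('pics/w11.png'); cv2.imwrite('pics/w11b.png',cv2.resize(im[y0:y0+170,x0:x0+230],None,fx=3,fy=3,interpolation=cv2.INTER_CUBIC))
E
```

```text
[0.4880444  0.16253479 0.21740898]
289 71
179 0
```

View pics/w11b.png

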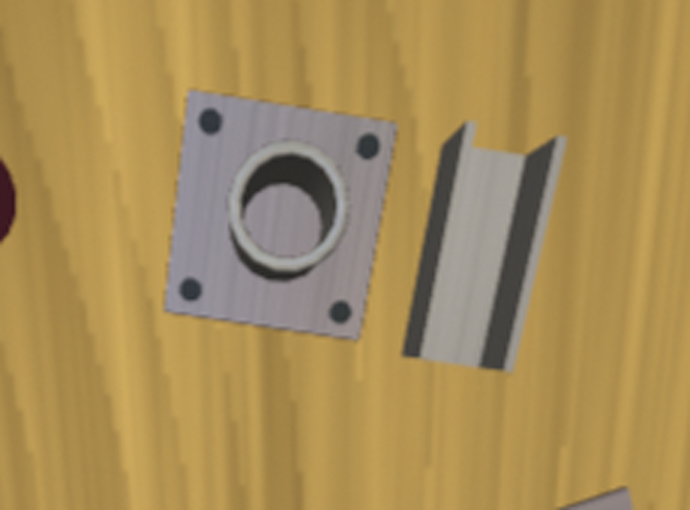

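```bash
python3 - <<'E'
from h import *
c=load('w11.png'); g=lambda u,v,z: ray(c,179+u/3,v/3,z)[:2]
P=np.mean([g(u,v,.008) for u,v in [(190,90),(397,124),(358,340),(165,311)]],0)
Tt=np.mean([g(u,v,.068) for u,v in [(230,208),(347,208),(288,141),(288,273)]],0)
C=np.mean([g(u,v,.04) for u,v in [(565,136),(512,371)]],0)  # far (+x) rim outer corners
a=-.17; x=np.array([np.cos(a),np.sin(a)]); y=np.array([-x[1],x[0]]); C=C-.02*x
print(P,Tt,C,'tube',(Tt-P)@x,(Tt-P)@y,'chan',(C-P)@x,(C-P)@y)
E
```

```text
[0.5086631  0.28085351] [0.50978919 0.27733262] [0.59250824 0.26280424] tube 0.0017055262271086782 -0.003279620669768813 chan 0.08569011003371628 -0.0036039597847025767
```

Tall tube is 4 mm off the plate's centre. Channel is at x 86 mm and y -4 mm in the plate frame. Both are well inside the limits, so I'm handing in.

```bash
python3 -c "
from h import *
o=observe(); print(o['time'],o['force'],o['opening']); print(close_job())"
```

```text
37.9 [ 0.47153985 -0.82874338  0.07636128] 0.08524891399072575
the job is handed in; nothing more can be done
None
```

All five parts are placed and released, and I handed the job in at 37.9 s of the 141 s. My last camera checks put everything inside the limits; the hand-in gave no verdict.

| Part | Last measured position | Limit |
|---|---|---|
| Block in bracket | about 2 mm from centre, lug to lug | 14 mm |
| Short tube on block | about 3 mm from block centre | 12 mm |
| Slug on flange | about 3 mm from centre | 14 mm |
| Tall tube on plate | about 4 mm from centre | 14 mm |
| Channel behind plate | 86 mm behind plate centre (gap about 21 mm), 4 mm sideways, yaw within about 1° | gap 5–35 mm, 15 mm sideways, 0.2 rad |

The angle offcut measured the same before and after.

**Fingertip height:** the real fingertips stand about 25 mm above the reported TCP. My first grasp of the slug therefore closed over its top, and on the next tries the tips only rested lightly on it. The slug did not move, and commanding lower heights fixed it.

**Tall tube:** the final top view read about 9 mm off centre in y. A closer wrist-camera view gave 4 mm, and both are within the limit. I trusted the closer view.

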